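# Slide the dish tray under the bench riser until it is caught

### The arm

A 7-joint arm with a two-finger parallel gripper is mounted at the origin on a cart in front of the work surface, level with it; the furniture and walls round the work are solid. World frame = base frame: x ahead of the robot, y to its left, z up, the work surface at z = 0. Lengths are in mm, angles in rad, forces in N, time in s.
With the tool pointing down it reaches from about 425 to 825 mm from the base axis. Payload 3.6 kg.
Tool frame: the origin (TCP) lies on the front face of the gripper's body, between the roots of the fingers; the fingertips stand 73 mm ahead of it and the grasp point (between the pads) lies 54 mm ahead of it; z points along the fingers, y is the line along which they close (so a half turn about z gives the same grasp; the last joint's range is limited). The gripper opens to 85 mm and grips with 20 to 120 N. Pads are 22 mm wide; open, the fingers measure 114 mm over their backs; the gripper's body (76 mm by 85 mm) begins 54 mm behind the grasp point. The pads swing forward as they close: fully open they stand 13 mm farther back than shut.
Start: joints at [-1.27, 0.615, -0.013, 1.423, 0.008, 1.103, -0.04], TCP at [208.629, 615.583, 303.897] pointing down, gripper open.
Joint ranges: [-3.12, 3.12], [-0.3, 2.06], [-1.34, 1.32], [0.26, 2.42], [-1.36, 4.5], [0.01, 1.98], [-2.84, 2.84]. Speed limits (rad/s): [2.79, 2.79, 3.14, 3.14, 3.14, 3.14, 3.14].

### API

Orientations are given as a rotation vector (axis times angle).
In Python, from rig import bot, imaging, order gives the robot as it stands.
- The arm moves only by the shell command python3 -m crank 'ROWS' [OPENING] [FORCE]. ROWS is a JSON object of lists of equal length, an entry for each row: "travel": the shift along the tool's x, y, z in cm, a list of three; "dr": the turn, a rotation vector about the tool's x, y, z in degrees, a list of three. In form: {"travel": [[dx, dy, dz], ...], "dr": [[ax, ay, az], ...]}. A call has 1 to 12 rows; each row is the pose to reach, as a shift and turn from the pose commanded when the call began, along the tool's axes at that moment; what a row does not reach only later rows make up. A row lasts 1/8 s, in which the tool goes at most 62.5 mm and 10.7 degrees, less where a joint would pass 70% of its speed; a pose out of reach is approached as far as the arm can. A call with a gripper value outside its range is refused whole. OPENING is the closure in counts, from 0 (fully open) to 255 (shut), set as the call begins (- or left out, the last holds). The fingers move at their own pace and stop on an object; FORCE is the grip in N (left out, the last holds). Time passes only in rows, so rows that repeat a pose let the fingers close. It gives the time, the measured TCP pose, the force, the opening and the grip force at its end, in the units of the state.
- bot.read_state(): the state, without advancing time (a new reading comes with each control period).
- imaging.capture(name): name is "scene" or "top" or "wrist"; returns (picture, depth): 384x512x3 uint8, red, green, blue; 384x512 float32, mm along the optical axis (not along the pixel's ray), 0 where there is no reading.
- imaging.calibration(name): a dict with "K" (3x3 intrinsics, pixels), "eye" and "rotation" of the camera in the world. Camera axes: x right, y down, z forward; pixel columns grow to the right and rows downward; lengths in mm; the calibration is good to about 2 mm. A picture is of the moment at which its call begins: read the wrist's pose just before it. calibration takes no time and is no camera call; for the wrist camera it gives the pose at the moment of the call.
- order.hand_in(): hands the job in; it is judged then, once.
The state is a dict: "time": time; "joint_positions": joint angles; "qvel": joint speeds; "joint_efforts": joint torques, N m; "tool_pos": TCP position; "tcp_rot": TCP orientation; "contact_force": force on the tool from outside, world axes, zero at the start; "torque": the same for the moment, N m; "finger_gap": opening from 0.0 (shut) to 1.0 (fully open); "finger_force": force on a finger pad.
Only numpy, scipy, OpenCV 4.12 (cv2) and the standard library are available. Lean on these libraries where they do the work, as an engineer would, in place of code of your own. Each camera call takes 0.05 s, during which the arm holds its last target. There are 200 camera calls.

### The job

Slide the small aluminium tray with its petri dish, nose first and flat on the counter, into the bay under the low bench riser, clear of the riser's underside. Push gently past the sprung catch until the catch has dropped behind the tray's nose and the tray meets the rubber stop, never pushing it against the riser harder than about 20 N, then let go and leave it there with the dish in it. Keep the tray level and leave the bottles and the timer where they are.

Things in the scene. Friction and masses are not known exactly. Their poses are not given: they have to be found in the camera images.
- tray_grip (a point): Centre of the tray's grey upright handle fin: a plate 34 mm along x, 10 mm thick in y, from 2 to 46 mm above the counter, this point at 24 mm. x points level from the fin to the tray's nose, the way it goes in; z up. The open aluminium pan (0.25 to 0.4 kg in all) is 110 long, 100 wide, 22 mm high; its end walls lie 45 and 155 mm ahead (+x). A web 16 mm high joins fin and pan.
- tray_nose (a point): Top of the crest of the tray's nose, 179 mm ahead of tray_grip and 20 mm above the counter; axes as tray_grip. The nose is 30 mm wide, in the middle of the leading end: from its tip (21 mm further ahead, 8 mm high) a ramp rises to the crest, behind which it drops to a flat 15 mm high.
- dish_centre (a point): Centre of the clear petri dish (58 mm across, 12 mm high) that lies loose in the tray.
- riser: Low bench riser, fixed to the counter: white board on two grey side walls and a back wall. Origin on the counter under its middle; +x points into the bay, z up. The open mouth is the -x end, 90 mm from the origin; outside 180 mm long (x), 150 mm wide, 48 mm high.
- mouth (a point): Middle of the bay's mouth on the counter, axes as the riser's. The bay is 105 mm wide between its side walls, about 118 mm at the mouth, narrowing over the first 20 mm; 36 mm high. Inside, two rubber stop pads meet the pan's leading end wall 87 to 123 mm past this point: where differs each run, is not shown and must be felt. The pads give 1 mm per 10 N, at most 5 mm.
- riser_top: The riser's white top board, 180 x 150 x 12 mm, part of the riser; origin at the middle of its underside, 36 mm above the counter; axes as the riser's.
- catch (a joint): Lift in m of the hidden sprung catch above the nose's path: 0 with no tray, about 0.009 as its roller rides the crest, about 0.004 once dropped behind it (tray caught). It is mounted with the stop pads: it meets the ramp some 30 mm before the pads are met, resists with up to 5 N along the push and 5 N downwards, besides the tray's friction, and snaps over some 2 to 7 mm before the pads.
- reagent_centre (a point): Centre of the body of the white wedge-shaped bottle (48 x 56 x 88 mm) that stands loose on the riser; a bystander.
- drop_bottle_centre (a point): Centre of the small white bottle (28 mm across, 58 mm high) that stands beyond the tray's way; a bystander.
- timer_centre (a point): Centre of the flat timer (62 x 62 x 18 mm) lying to the right of the riser; a bystander.

How it is judged:
By the outcome, as a careful person would: the job done as asked, in the order asked, and still so for the second after the job is handed in, with the robot touching nothing.
It also fails if it takes over 51 s, if anything falls off the work surface, if the arm or the gripper's body presses on something with over 40 N, if the wrist force passes 120 N, or if a joint passes its speed limit or range.

## Working session

There is one attempt and no reset: what is moved stays moved. The work goes in short steps, Python scripts to look and compute and a shell command to move; the robot and the scene stay as the last step left them, time stands still between calls to the robot, and variables do not carry over. Pictures are saved under pics/ and viewed, at most 10 in all, crops included, and the job is handed in when it is done.

```bash
mkdir -p pics; ls; cat > h.py <<'E'
import numpy as np, cv2
from rig import bot, imaging, order
def snap(n,tag):
    s=bot.read_state(); c=imaging.calibration(n); p,d=imaging.capture(n)
    cv2.imwrite(f'pics/{tag}.png',p[:,:,::-1]); np.savez(f'pics/{tag}.npz',p=p,d=d,K=c['K'],e=c['eye'],R=c['rotation'])
    return p,d,c
def load(tag):
    z=np.load(f'pics/{tag}.npz'); return z['p'],z['d'],dict(K=z['K'],eye=z['e'],rotation=z['R'])
def ray(c,uv):
    uv=np.atleast_2d(np.asarray(uv,float)); 
    return (np.c_[uv,np.ones(len(uv))]@np.linalg.inv(np.array(c['K'])).T)@np.array(c['rotation']).T
def plane(c,uv,z):
    r=ray(c,uv); e=np.array(c['eye']); return e+r*((z-e[2])/r[:,2:3])
def cloud(c,d):
    v,u=np.mgrid[:d.shape[0],:d.shape[1]]
    return (np.array(c['eye'])+ray(c,np.c_[u.ravel(),v.ravel()])*d.reshape(-1,1)).reshape(*d.shape,3)
E
python3 - <<'E'
from h import *
for n in ['scene','top']:
    p,d,c=snap(n,n+'0'); print(n,c['eye'],np.array(c['rotation']).round(3).tolist(),np.array(c['K']).round(1).tolist())
a=cv2.imread('pics/scene0.png');b=cv2.imread('pics/top0.png')
print(bot.read_state())
E
```

```text
pics
scene [-199.84543323 -899.4768935   616.63879415] [-1.915, 0.905, -0.528] [[395.9, 0.0, 252.0], [0.0, 395.9, 194.5], [0.0, 0.0, 1.0]]
top [ 435.10740015 -263.74520521 1385.84474171] [-2.156, 2.174, -0.098] [[410.6, 0.0, 252.9], [0.0, 410.6, 188.9], [0.0, 0.0, 1.0]]
{'time': 0.1, 'joint_positions': array([-1.27050111,  0.61583782, -0.01263452,  1.42474338,  0.00808616,
        1.1033971 , -0.04040506]), 'qvel': array([ 0.0010251 , -0.00043405,  0.00080563, -0.00315419,  0.00118225,
       -0.00194662, -0.00105887]), 'joint_efforts': array([ 1.04845909e-03, -4.70386791e+01,  2.60018650e-01, -1.71571094e+01,
        1.00840189e-02,  5.95906735e-03,  3.13070572e-06]), 'tool_pos': array([208.46534698, 615.11667062, 302.84222105]), 'tcp_rot': array([-0.51087968, -3.09939461,  0.00362198]), 'contact_force': array([-0.3854003 ,  0.43190244, -0.40575539]), 'torque': array([ 0.02858945,  0.00693905, -0.03224604]), 'finger_force': 0.0, 'finger_gap': 1.0015189840181722}
```

View pics/top0.png

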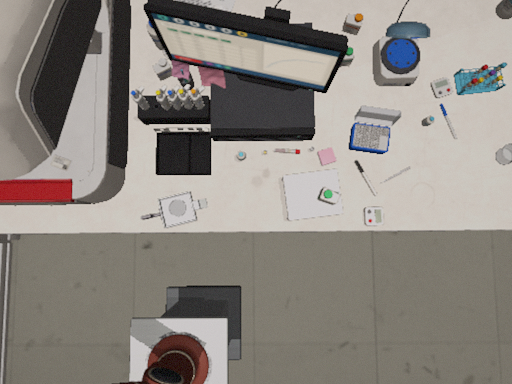

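View pics/scene0.png

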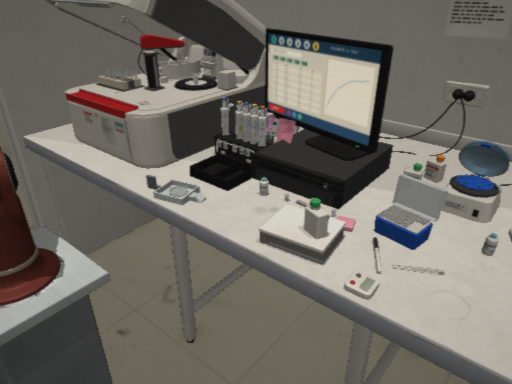

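The top view shows the tray at about (180,209), with its fin at (150,215) and nose at (203,204). The riser is at (313,195) with its mouth on the left. The reagent bottle stands on it at (329,195), and the timer is at (374,216). The calibration rotation is a rotation vector.

```bash
sed -i "s/@np.array(c\['rotation'\]).T/@cv2.Rodrigues(np.array(c['rotation'],float))[0].T/" h.py
python3 - <<'E'
from h import *
p,d,c=load('top0'); P=cloud(c,d)
z=P[...,2]
print('counter z',np.median(z[225:230,100:480]), 'img axes', plane(c,[[150,215],[203,204],[313,195]],0).round(0).tolist())
# riser top
m=((z>38)&(z<58)); m[:160]=0;m[228:]=0;m[:,:270]=0;m[:,355:]=0
m=m.astype(np.uint8); n,l,s,ce=cv2.connectedComponentsWithStats(m); i=1+s[1:,4].argmax(); print(s[i],ce[i],np.median(z[l==i]))
m=(z>38)&(z<150); m[:160]=0;m[228:]=0;m[:,:270]=0;m[:,355:]=0
cn=max(cv2.findContours(m.astype(np.uint8),0,2)[0],key=cv2.contourArea)
W=plane(c,cn.reshape(-1,2),48)[:,:2].astype(np.float32); r=cv2.minAreaRect(W); print('riser',r,cv2.boxPoints(r).round(0).tolist())
# zoomed crop views
im=cv2.imread('pics/top0.png')[165:235,130:390]; cv2.imwrite('pics/topc.png',cv2.resize(im,None,fx=3,fy=3,interpolation=cv2.INTER_CUBIC))
t=(z>8)&(z<60); 
for v in range(194,230,2): print(v,''.join('%3d'%z[v,u] if z[v,u]>4 else '  .' for u in range(138,212,2)))
E
```

```text
counter z -0.13042195747073038 img axes [[490.0, 99.0, 0.0], [526.0, -80.0, 0.0], [553.0, -453.0, 0.0]]
[ 282  168   61   52 2266] [310.14165931 193.75066196] 47.73524726393612
riser ((552.9658203125, -442.8782958984375), (149.41896057128906, 181.0281524658203), 6.658553123474121) [[468.0, -362.0], [489.0, -541.0], [638.0, -524.0], [617.0, -344.0]]
194   .  .  .  .  .  .  .  .  .  .  .  .  .  .  .  .  .  .  . 17 21 19  .  6  .  .  .  4  .  .  .  .  .  .  .  4  .
196   5  .  .  .  .  .  .  .  .  .1385  .  .  .  . 20 22 17  .  .  .  7  4  .  .  6 23  .  .  6  .  .  .  .  .  .  .
198   .  .  .  .  .  .  .  .  .  .  . 23 20 13  6  .  7  5  4  .  .  .  41385  .  9 23  .1385  7  .  .  7 10  .  .  .
200   .  .  .  .  .  .  .  .  4  4 20  6  .  .  .  5  8 15  .  6  4  9  .  .  .  8 241385 14 14 18 16 14 11  .  .  .
202   .  .  .  .  .  .  .  .  .  . 19  4  .  .  6  . 10  7  .  . 10  4  4  5  .  .  5 17 15 21 18 16 13  9  .  .  5
204   .  .  .  .  .  .  .  .  .  . 20  .  .  .  .  .  9  6 15  4  .  .  6 17  6  .  5 14 17 12 15 17 17 13  8  .  .
206   .  .  .  .  .  .  .  .  .  .  . 17  .  .  .
[... 642 characters left out ...]
.  .
218   . 43 45 30 13  .  .  .  .  .  .  . 23  .  .  .  6  7  .  9  .  4  4  .  6  5  .  . 20  .  .  .  .  .  .  .  .
220   .  6  .  .  .  .  .  .  .  .  .  . 22  .  .  6  .  5  4  .  5  5  4  .  6  . 23 26  7  .  .  .  .  4  .  .  .
222   .  .  .  .  .  .  .  .  5  .  .  . 19 11  .  .  .  .  4  .  .  4 24 22 13  .  .  .  .  6  .  .  .  .  .  .  4
224   .  .  .  5  .  .  .  .  .  4  .  .  . 17  .  6  .  . 20 23 11  .  .  .  .  .  .  .  .  .  .  .  .  .  .  .  .
226   .  .  .  .  .  .  7  .  .  .  .  .  . 22 19 21 13  .  .  .  .  .  .  5  .  .  .  4  .  .  .  .  .  .  .  .  .
228   .  5  .  .  .  .  .  .  .  .  .  .  .  .  .  .  .  .  4  .  .  .  4  .  .  .  4  .  .  .  .  .  .  .  6  .  .
```

View pics/topc.png

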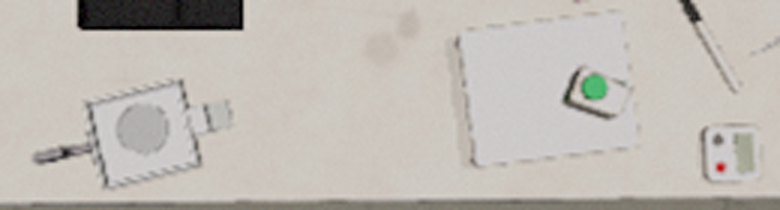

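The crop shows the pan with its dish, the fin on the left, the nose on the right, and the riser's mouth edge running from (458,37) to (478,165). The riser fit of 149.4 x 181 mm matches the given size. Next I measure the tray heading, compare with the scene view and check clearance on the way there.

```bash
python3 - <<'E'
from h import *
p,d,c=load('top0'); P=cloud(c,d); z=P[...,2]
m=((z>11)&(z<60)).astype(np.uint8); m[:190]=0;m[229:]=0;m[:,:138]=0;m[:,214:]=0
m=cv2.morphologyEx(m,cv2.MORPH_CLOSE,np.ones((3,3)))
f=(z>35)&(z<55); f[:210]=0;f[222:]=0;f[:,:138]=0;f[:,160:]=0
F=P[f]; print('fin px',np.argwhere(f).mean(0),'fin',F.mean(0),len(F))
k=(m>0); k[:,:156]=0; k[:,194:]=0
v,u=np.nonzero(k); r=cv2.minAreaRect(plane(c,np.c_[u,v],22)[:,:2].astype(np.float32)); print('pan',r)
v,u=np.nonzero(m[:,196:]); 
print('nose c',plane(c,[[u.mean()+196,v.mean()]],15))
a=(P[...,0]<560)&(P[...,1]>30)&(P[...,1]<750)&(z>40)&(z<900)&(P[...,0]>250)
Q=P[a]
for y0 in range(30,600,60):
    q=Q[(Q[:,1]>=y0)&(Q[:,1]<y0+60)]; print(y0, len(q), q.min(0).round() if len(q) else '', q.max(0).round() if len(q) else '')
s=bot.read_state(); print(cv2.Rodrigues(s['tcp_rot'])[0].round(3)); w=imaging.calibration('wrist'); print(w)
E
```

```text
fin px [215.97222222 145.16666667] fin [485.04603506 102.77275371  45.07620104] 36
pan ((507.2018127441406, 10.078475952148438), (99.8451156616211, 130.9682159423828), 13.571175575256348)
nose c [[526.72168207 -72.64368158  15.        ]]
30 5 [485.  86.  42.] [492.  89.  53.]
90 29 [478.  90.  42.] [492. 120.  51.]
150 48 [553. 202.  47.] [560. 210. 215.]
210 578 [527. 210.  43.] [560. 270. 578.]
270 360 [523. 270.  43.] [559. 330. 226.]
330 337 [515. 330.  86.] [559. 390. 229.]
390 318 [522. 391.  67.] [560. 450. 229.]
450 190 [519. 450.  65.] [560. 510. 227.]
510 9 [522. 511.  77.] [526. 527. 155.]
570 0  
[[-0.947  0.321 -0.001]
 [ 0.321  0.947 -0.002]
 [-0.    -0.002 -1.   ]]
{'K': array([[275.91300444,   0.        , 254.7779814 ],
       [  0.        , 275.91300444, 192.68512961],
       [  0.        ,   0.        ,   1.        ]]), 'eye': array([127.64994771, 640.86209151, 373.01184027]), 'rotation': array([2.32232548, 1.66420389, 0.27800862])}
```

```bash
python3 -m crank '{"travel":[[-3.9,-3.6,0.8],[-7.8,-7.2,1.7],[-11.7,-10.8,2.6],[-15.6,-14.4,3.4],[-19.4,-18.0,4.3],[-23.3,-21.6,5.1],[-27.2,-25.2,6.0],[-31.0,-28.8,6.8],[-34.9,-32.4,7.7],[-38.8,-36.0,8.5],[-42.6,-39.7,9.4],[-42.6,-39.7,9.4]],"dr":[[0,0,5.2],[0,0,10.4],[0,0,15.7],[0,0,21],[0,0,26],[0,0,31.5],[0,0,36.7],[0,0,42],[0,0,47],[0,0,52.4],[0,0,57.7],[0,0,57.7]]}' 0 40
python3 - <<'E'
from h import *
s=bot.read_state();print(s['tool_pos'],cv2.Rodrigues(s['tcp_rot'])[0].round(3),s['time'])
snap('wrist','w1'); print(imaging.calibration('wrist'))
E
```

```text
time: 1.6
tool_pos: [486.0, 97.6, 209.3]
tcp_rot: [1.954, 2.457, -0.004]
contact_force: [0.4, 0.8, 0.6]
finger_gap: 1.0
finger_force: 0.0
[485.98338883  97.56024664 209.31290787] [[-0.225  0.974  0.   ]
 [ 0.974  0.225 -0.004]
 [-0.004 -0.001 -1.   ]] 1.6
{'K': array([[275.91300444,   0.        , 254.7779814 ],
       [  0.        , 275.91300444, 192.68512961],
       [  0.        ,   0.        ,   1.        ]]), 'eye': array([464.5036364 , 181.29664808, 279.49287742]), 'rotation': array([2.79162505, 0.32496065, 0.05400767])}
```

View pics/w1.png

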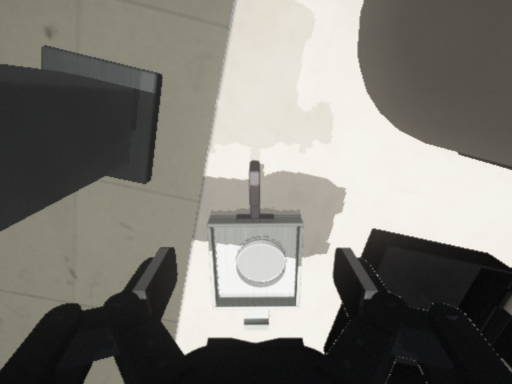

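The wrist view shows the fin's top at about (254,160-188), the pan at (210-300,213-305) with the dish at (260,262), and the nose crest at about (257,321). I'll compute these in world coordinates.

```bash
python3 - <<'E'
from h import *
p,d,c=load('w1'); P=cloud(c,d); z=P[...,2]
f=(z>38)&(z<50); f[:150]=0;f[205:]=0;f[:,:235]=0;f[:,275:]=0
v,u=np.nonzero(f); print('fin rows',v.min(),v.max(),u.min(),u.max(),np.median(z[f]))
r=cv2.minAreaRect(plane(c,np.c_[u,v],46)[:,:2].astype(np.float32)); print('fin',r)
g=(z>16)&(z<27); g[:205]=0; g[312:]=0; g[:,:200]=0; g[:,310:]=0
g=cv2.morphologyEx(g.astype(np.uint8),cv2.MORPH_OPEN,np.ones((2,2)))
v,u=np.nonzero(g); r2=cv2.minAreaRect(plane(c,np.c_[u,v],22)[:,:2].astype(np.float32)); print('pan',r2)
n=(z>11)&(z<25); n[:312]=0;n[332:]=0;n[:,:240]=0;n[:,275:]=0
v,u=np.nonzero(n); print('nose',u.min(),u.max(),v.min(),v.max(), P[n].mean(0))
k=(z>4)&(z<25);
for row in range(306,334,3): print(row,z[row,240:276:4].round().tolist())
E
```

```text
fin rows 169 204 249 259 45.82955712473989
fin ((482.2667236328125, 104.38778686523438), (9.080381393432617, 32.67897033691406), 12.968240737915039)
pan ((505.25042724609375, 13.212516784667969), (99.55013275146484, 127.7900390625), 13.560657501220703)
nose 243 268 312 329 [523.90111643 -68.93273111  16.32558713]
306 [20.0, 20.0, 21.0, 20.0, 22.0, 21.0, 21.0, 21.0, 21.0]
309 [21.0, 21.0, 21.0, 22.0, 22.0, 21.0, 15.0, 15.0, 0.0]
312 [1.0, 15.0, 15.0, 14.0, 16.0, 15.0, 15.0, 14.0, -0.0]
315 [-0.0, 15.0, 15.0, 16.0, 14.0, 15.0, 15.0, -1.0, -0.0]
318 [-0.0, 14.0, 14.0, 15.0, 15.0, 14.0, 15.0, 0.0, -1.0]
321 [-0.0, 16.0, 17.0, 17.0, 18.0, 18.0, 17.0, 18.0, 1.0]
324 [0.0, 20.0, 21.0, 20.0, 19.0, 19.0, 21.0, 21.0, 0.0]
327 [0.0, 16.0, 15.0, 16.0, 15.0, 16.0, 15.0, 0.0, -0.0]
330 [1.0, 8.0, 9.0, 8.0, 9.0, 8.0, 9.0, 1.0, -1.0]
333 [-0.0, -0.0, -1.0, 0.0, -0.0, 1.0, 0.0, 1.0, 0.0]
```

```bash
python3 -m crank '{"travel":[[0,0,3],[0,0,6],[0,0,6]],"dr":[[0,0,0],[0,0,0],[0,0,0]]}'
```

```text
time: 2.02
tool_pos: [482.7, 104.4, 148.4]
tcp_rot: [-1.937, -2.468, 0.005]
contact_force: [0.4, 0.1, 0.5]
finger_gap: 1.001
finger_force: 0.0
```

```bash
python3 - <<'E'
from h import *
s=bot.read_state();print(s['tool_pos'],cv2.Rodrigues(s['tcp_rot'])[0].round(3).tolist(),s['time'],s['qvel'].round(3))
p,d,c=snap('wrist','w2'); P=cloud(c,d); z=P[...,2]
f=(z>38)&(z<50)&(np.hypot(P[...,0]-482,P[...,1]-104)<40)
v,u=np.nonzero(f); r=cv2.minAreaRect(plane(c,np.c_[u,v],46)[:,:2].astype(np.float32)); print('fin',r,v.min(),v.max(),u.min(),u.max())
g=(z>16)&(z<27)&(np.hypot(P[...,0]-507,P[...,1]-5)<85)
g=cv2.morphologyEx(g.astype(np.uint8),cv2.MORPH_OPEN,np.ones((2,2)))
v,u=np.nonzero(g); print('pan',cv2.minAreaRect(plane(c,np.c_[u,v],22)[:,:2].astype(np.float32)))
E
```

```text
[482.71276724 104.44894317 148.35775069] [[-0.238, 0.971, -0.006], [0.971, 0.238, 0.0], [0.001, -0.005, -1.0]] 2.025 [-0.001 -0.042  0.025 -0.037  0.006  0.015 -0.005]
fin ((482.33807373046875, 104.3839111328125), (9.622984886169434, 35.71417236328125), 13.398606300354004) 201 248 250 264
pan ((503.3644104003906, 20.176456451416016), (99.41596221923828, 98.83460998535156), 13.512197494506836)
```

```bash
python3 -m crank '{"travel":[[0,0,2.3],[0,0,4.5],[0,0,6.2],[0,0,6.8],[0,0,6.8]],"dr":[[0,0,0],[0,0,0],[0,0,0],[0,0,0],[0,0,0]]}' && python3 -m crank '{"travel":[[0,0,0],[0,0,0],[0,0,0],[0,0,0],[0,0,0],[0,0,0],[0,0,0],[0,0,0]],"dr":[[0,0,0],[0,0,0],[0,0,0],[0,0,0],[0,0,0],[0,0,0],[0,0,0],[0,0,0]]}' 255 40
python3 - <<'E'
from h import *
s=bot.read_state();print(s['tool_pos'],cv2.Rodrigues(s['tcp_rot'])[0].round(3).tolist(),s['contact_force'],s['joint_positions'].round(2))
E
```

```text
time: 2.7
tool_pos: [485.1, 103.3, 82.6]
tcp_rot: [1.942, 2.469, 0.002]
contact_force: [0.2, 0.3, -0.0]
finger_gap: 0.997
finger_force: 0.0
time: 3.7
tool_pos: [484.6, 102.9, 82.1]
tcp_rot: [-1.943, -2.468, -0.0]
contact_force: [-1.4, -0.2, 5.1]
finger_gap: 0.111
finger_force: 43.6
[484.62067072 102.86551445  82.06714913] [[-0.235, 0.972, -0.0], [0.972, 0.235, 0.0], [0.0, -0.0, -1.0]] [-1.38122991 -0.18228299  5.09447405] [-0.35  0.74  0.14  2.06 -0.28  0.36  0.26]
```

```bash
python3 -m crank '{"travel":[[-0.6,-0.1,0],[-2,-0.2,0],[-4,-0.4,0],[-6.2,-0.6,0],[-8.4,-0.8,0],[-10.6,-1.0,0],[-12.8,-1.3,0],[-15,-1.5,0],[-17,-1.7,0],[-18.4,-1.85,0],[-18.9,-1.9,0],[-18.9,-1.9,0]],"dr":[[0,0,0],[0,0,0.8],[0,0,1.6],[0,0,2.4],[0,0,3.2],[0,0,4],[0,0,4.8],[0,0,5.6],[0,0,6.3],[0,0,6.7],[0,0,6.9],[0,0,6.9]]}'
python3 - <<'E'
from h import *
s=bot.read_state();T=cv2.Rodrigues(s['tcp_rot'])[0];print(s['tool_pos'],T.round(3).tolist(),s['contact_force'],s['time'])
for n in ('wrist','top'): snap(n,n[0]+'3')
E
```

```text
time: 5.2
tool_pos: [511.0, -84.2, 82.1]
tcp_rot: [-2.086, -2.348, -0.002]
contact_force: [-1.0, 4.0, 5.5]
finger_gap: 0.111
finger_force: 43.8
[510.95394124 -84.21183338  82.09453814] [[-0.118, 0.993, 0.001], [0.993, 0.118, 0.002], [0.001, 0.001, -1.0]] [-0.99018937  4.03072129  5.54603998] 5.2
```

View pics/w3.png

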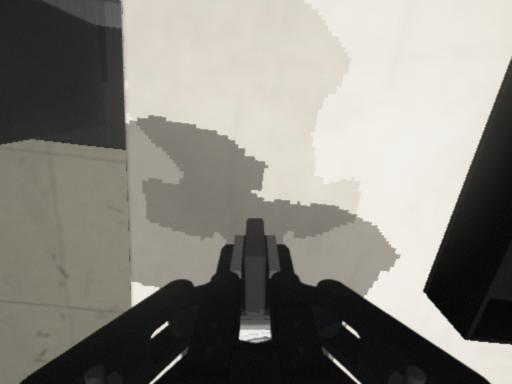

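The wrist view is blocked by the gripper: it shows only the fin, at about (256,260), and no riser. I'll use the fixed cameras, measuring tray and riser in the same frame.

```bash
python3 - <<'E'
from h import *
snap('scene','s3')
a=cv2.imread('pics/t3.png')[150:240,170:370]; b=cv2.imread('pics/s3.png')[150:290,130:380]
a=cv2.resize(a,(600,270),interpolation=2); b=cv2.resize(b,(600,336),interpolation=2)
cv2.imwrite('pics/c3.png',np.vstack([a,b])[:600])
E
```

```text
(no output)
```

View pics/c3.png

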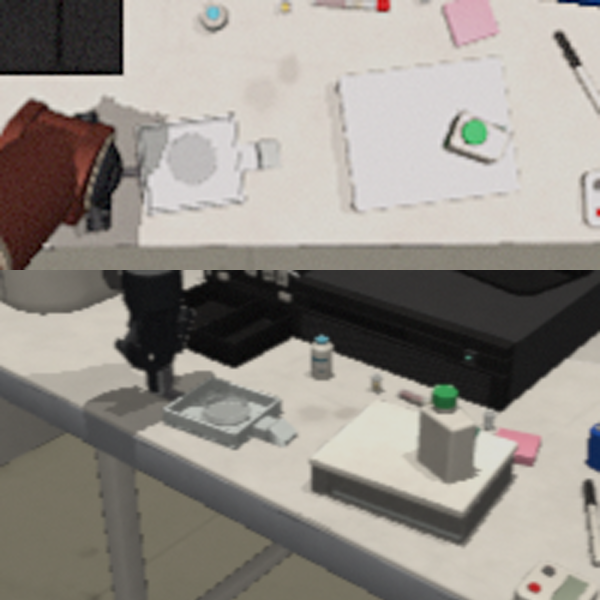

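The crop shows the tray level, with its dish at (190,158) and its nose at (267,153) pointing at the riser. The mouth edge runs from (338,78) to (352,208). I'll fit lines for the precise alignment.

```bash
cat > meas.py <<'E'
from h import *
import sys
def side(c,uv,h): return plane(c,uv,h)[:,:2]
def riser(c,z):
    # long-side edges (per column: top/bottom rows), mouth edge (per row leftmost)
    m=(z>40)&(z<56)
    T=[];B=[];L=[]
    for u in range(290,334):
        r=np.nonzero(m[165:228,u])[0]+165
        if len(r): T.append((u,r.min()-.5)); B.append((u,r.max()+.5))
    for v in range(182,214):
        r=np.nonzero(m[v,270:300])[0]+270
        if len(r): L.append((r.min()-.5,v))
    out=[]
    for q in (T,B,L):
        w=side(c,q,48).astype(np.float32)
        for _ in range(3):
            vx,vy,x0,y0=cv2.fitLine(w,cv2.DIST_HUBER,0,.01,.01).ravel()
            e=(w[:,0]-x0)*vy-(w[:,1]-y0)*vx; w=w[abs(e)<max(2.5*e.std(),1)]
        out.append((np.array([x0,y0]),np.array([vx,vy])))
    return out
def ang(v): v=v if v[1]<0 else -v; return np.degrees(np.arctan2(v[1],v[0]))
for tag in sys.argv[1:]:
    p,d,c=load(tag); z=cloud(c,d)[...,2]
    (tp,td),(bp,bd),(lp,ld)=riser(c,z)
    A=np.radians((ang(td)+ang(bd))/2); a=np.array([np.cos(A),np.sin(A)]); n=np.array([-a[1],a[0]])
    print(tag,'angles',ang(td),ang(bd),ang(np.array([-ld[1],ld[0]])),'n',n@tp,n@bp,'width',n@tp-n@bp,'mid',n@(tp+bp)/2,'mouth along',a@lp)
    M=n*(n@(tp+bp)/2)+a*(a@lp); print(' mouth',M)
E
python3 - <<'E'
from h import *
for i in range(3): snap('top',f't4{i}')
E
python3 meas.py top0 t3 t40 t41 t42
python3 - <<'E'
from h import *
for t in ('t3','t40','t41','t42'):
    p,d,c=load(t); P=cloud(c,d); z=P[...,2]
    g=((z>8)&(z<28)).astype(np.uint8); g[:185]=0;g[224:]=0;g[:,:216]=0;g[:,264:]=0
    g=cv2.morphologyEx(g,cv2.MORPH_CLOSE,np.ones((3,3)))
    k=g.copy(); k[:,250:]=0; v,u=np.nonzero(k); r=cv2.minAreaRect(plane(c,np.c_[u,v],22)[:,:2].astype(np.float32))
    k=g.copy(); k[:,:254]=0; v,u=np.nonzero(k); print(t,r,'nose',plane(c,[[u.mean(),v.mean()]],15).round(1))
E
```

```text
top0 angles -83.34967 -83.40404 -83.15388 n 572.9898 423.32605 width 149.66376 mid 498.15796 mouth along 413.22827
 mouth [ 542.4945 -353.0137]
t3 angles -83.325676 -83.25203 -83.15388 n 572.17523 422.62393 width 149.5513 mid 497.39957 mouth along 413.99277
 mouth [ 542.3722  -353.02792]
t40 angles -83.34967 -83.40404 -83.255226 n 572.9898 423.32605 width 149.66376 mid 498.15796 mouth along 413.09277
 mouth [ 542.4789  -352.87912]
t41 angles -83.34967 -83.40404 -83.09103 n 572.9898 423.32605 width 149.66376 mid 498.15796 mouth along 413.27658
 mouth [ 542.50006 -353.06168]
t42 angles -83.34967 -83.40404 -83.05491 n 572.9898 423.32605 width 149.66376 mid 498.15796 mouth along 413.29922
 mouth [ 542.5027  -353.08417]
t3 ((525.6215209960938, -181.7412109375), (110.34819793701172, 110.08529663085938), 0.07667705416679382) nose [[ 533.1 -265.8   15. ]]
t40 ((519.0202026367188, -182.04473876953125), (108.7225112915039, 114.17415618896484), 6.656454086303711) nose [[ 533.1 -266.3   15. ]]
t41 ((523.2990112304688, -181.54539489746094), (100.10688018798828, 114.17415618896484), 6.656454086303711) nose [[ 532.8 -266.2   15. ]]
t42 ((523.2990112304688, -181.54539489746094), (100.10688018798828, 114.17415618896484), 6.656454086303711) nose [[ 532.  -266.4   15. ]]
```

```bash
python3 -m crank '{"travel":[[-0.6,0,0],[-1.7,0,0],[-3,0,0],[-4.3,0,0],[-5.6,0,0],[-6.9,0,0],[-8.2,0,0],[-9.5,0,0],[-10.5,0,0],[-11,0,0],[-11,0,0]],"dr":[[0,0,0],[0,0,0],[0,0,0],[0,0,0],[0,0,0],[0,0,0],[0,0,0],[0,0,0],[0,0,0],[0,0,0],[0,0,0]]}'
cat > st.py <<'E'
from h import *
s=bot.read_state();T=cv2.Rodrigues(s['tcp_rot'])[0]
a=np.array([.1158,-.9933]);n=np.array([.9933,.1158]);q=s['tool_pos'][:2];f=s['contact_force']
print('t %.2f lead wall past mouth %.1f lateral off %.1f z %.1f yaw %.2f | F along %.1f lat %.1f z %.1f'%(s['time'],a@q+155-413.2,n@q-497.9,s['tool_pos'][2],np.degrees(np.arctan2(-T[1,0],-T[0,0])),a@f[:2],n@f[:2],f[2]),'mom',s['torque'].round(2),'grip',s['finger_force'],s['finger_gap'])
E
python3 st.py; python3 - <<'E'
from h import *
p,d,c=snap('top','t5'); P=cloud(c,d); z=P[...,2]
a=cv2.resize(cv2.imread('pics/t5.png')[160:230,200:370],None,fx=4,fy=4,interpolation=2); cv2.imwrite('pics/c5.png',a)
E
```

```text
time: 6.88
tool_pos: [523.7, -192.4, 82.1]
tcp_rot: [-2.084, -2.348, -0.003]
contact_force: [-0.1, 4.7, 6.5]
finger_gap: 0.114
finger_force: 44.0
t 6.88 lead wall past mouth -6.5 lateral off -0.0 z 82.1 yaw -83.19 | F along -4.6 lat 0.5 z 6.5 mom [0.77 0.11 0.  ] grip 43.993191719055176 0.11430041724139547
```

View pics/c5.png

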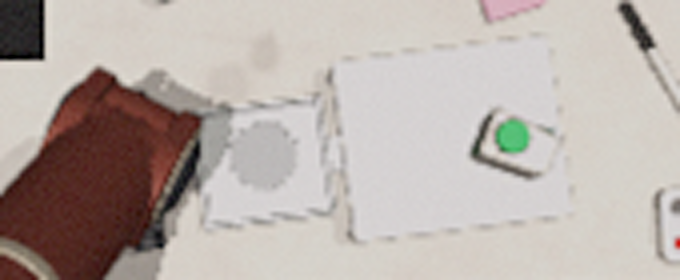

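The tray's leading wall is at the mouth, its nose is inside, and it's centred. I'll carry on into the bay.

```bash
python3 -m crank '{"travel":[[-0.4,0,0],[-1,0,0],[-1.6,0,0],[-2.2,0,0],[-2.8,0,0],[-3.4,0,0],[-4,0,0],[-4.6,0,0],[-5.2,0,0],[-5.7,0,0],[-5.8,0,0],[-5.8,0,0]],"dr":[[0,0,0],[0,0,0],[0,0,0],[0,0,0],[0,0,0],[0,0,0],[0,0,0],[0,0,0],[0,0,0],[0,0,0],[0,0,0],[0,0,0]]}'; python3 st.py
```

```text
time: 8.43
tool_pos: [530.6, -248.9, 82.1]
tcp_rot: [-2.082, -2.348, -0.005]
contact_force: [-0.2, 7.0, 6.9]
finger_gap: 0.112
finger_force: 44.1
t 8.43 lead wall past mouth 50.5 lateral off 0.3 z 82.1 yaw -83.14 | F along -7.0 lat 0.6 z 6.9 mom [ 0.93  0.04 -0.04] grip 44.13954019546509 0.11192242594052865
```

```bash
python3 -m crank '{"travel":[[-0.2,0,0],[-0.4,0,0],[-0.6,0,0],[-0.8,0,0],[-0.8,0,0]],"dr":[[0,0,0],[0,0,0],[0,0,0],[0,0,0],[0,0,0]]}' >/dev/null; python3 st.py
python3 -m crank '{"travel":[[-0.2,0,0],[-0.4,0,0],[-0.6,0,0],[-0.8,0,0],[-0.8,0,0]],"dr":[[0,0,0],[0,0,0],[0,0,0],[0,0,0],[0,0,0]]}' >/dev/null; python3 st.py
```

```text
t 9.05 lead wall past mouth 58.1 lateral off 0.4 z 82.1 yaw -83.12 | F along -7.0 lat 0.6 z 7.5 mom [0.97 0.11 0.03] grip 44.18838143348694 0.11141296271000531
t 9.68 lead wall past mouth 66.2 lateral off 0.4 z 82.2 yaw -83.12 | F along -7.8 lat -0.2 z 8.0 mom [1.01 0.09 0.01] grip 44.18687403202057 0.11331681621093226
```

```bash
python3 -m crank '{"travel":[[-0.1,0,-0.05],[-0.3,0,-0.05],[-0.5,0,-0.05],[-0.6,0,-0.05],[-0.6,0,-0.05]],"dr":[[0,0,0],[0,0,0],[0,0,0],[0,0,0],[0,0,0]]}' >/dev/null; python3 st.py
python3 -m crank '{"travel":[[-0.1,0,0],[-0.3,0,0],[-0.5,0,0],[-0.6,0,0],[-0.6,0,0]],"dr":[[0,0,0],[0,0,0],[0,0,0],[0,0,0],[0,0,0]]}' >/dev/null; python3 st.py
```

```text
t 10.30 lead wall past mouth 74.6 lateral off -0.3 z 82.2 yaw -83.26 | F along -5.0 lat 1.7 z 2.8 mom [ 0.79 -0.12  0.12] grip 43.49148452281952 0.10743879959071788
t 10.93 lead wall past mouth 79.7 lateral off -0.7 z 82.1 yaw -83.28 | F along -8.7 lat -0.2 z 4.2 mom [ 1.16  0.06 -0.03] grip 43.60461115837097 0.11344175790179692
```

```bash
for i in 1 2 3; do python3 -m crank '{"travel":[[-0.1,0,0],[-0.2,0,0],[-0.4,0,0],[-0.4,0,0]],"dr":[[0,0,0],[0,0,0],[0,0,0],[0,0,0]]}' >/dev/null; python3 st.py; done
```

```text
t 11.43 lead wall past mouth 81.9 lateral off -0.7 z 82.1 yaw -83.25 | F along -11.1 lat -0.8 z 6.4 mom [ 1.8   0.14 -0.04] grip 43.935765624046326 0.11012613810980891
t 11.93 lead wall past mouth 85.2 lateral off -0.7 z 82.1 yaw -83.23 | F along -11.8 lat -1.2 z 7.2 mom [ 1.89  0.2  -0.06] grip 44.039209485054016 0.11040555863043874
t 12.43 lead wall past mouth 88.4 lateral off -0.7 z 82.1 yaw -83.22 | F along -12.4 lat -1.1 z 7.6 mom [ 2.13  0.25 -0.11] grip 44.15041208267212 0.11291738173627887
```

```bash
for i in 1 2; do python3 -m crank '{"travel":[[-0.1,0,0],[-0.2,0,0],[-0.4,0,0],[-0.4,0,0]],"dr":[[0,0,0],[0,0,0],[0,0,0],[0,0,0]]}' >/dev/null; python3 st.py; done
for i in 1 2; do python3 -m crank '{"travel":[[-0.1,0,0],[-0.2,0,0],[-0.2,0,0]],"dr":[[0,0,0],[0,0,0],[0,0,0]]}' >/dev/null; python3 st.py; done
```

```text
t 12.93 lead wall past mouth 91.7 lateral off -0.6 z 82.2 yaw -83.20 | F along -15.4 lat -1.7 z 9.2 mom [ 2.29  0.27 -0.08] grip 44.25346255302429 0.11217468393445951
t 13.43 lead wall past mouth 96.3 lateral off -0.4 z 82.1 yaw -83.21 | F along -11.7 lat -0.2 z 6.3 mom [ 2.35  0.16 -0.03] grip 44.0731555223465 0.10782991873716342
t 13.80 lead wall past mouth 102.5 lateral off -0.7 z 82.1 yaw -83.29 | F along -2.3 lat 1.2 z 2.5 mom [ 0.87 -0.    0.11] grip 43.38542282581329 0.1064011837058913
t 14.18 lead wall past mouth 104.4 lateral off -0.9 z 82.1 yaw -83.30 | F along -6.7 lat 0.9 z 3.0 mom [1.49 0.11 0.1 ] grip 43.57913553714752 0.11126331263510505
```

The force dropped from 15 N to 2 N, so the catch has snapped over. From here I feel for the pads in 1 mm steps.

```bash
for i in 1 2; do python3 -m crank '{"travel":[[-0.1,0,0],[-0.1,0,0],[-0.1,0,0]],"dr":[[0,0,0],[0,0,0],[0,0,0]]}' >/dev/null; python3 st.py; done
```

```text
t 14.55 lead wall past mouth 104.5 lateral off -0.8 z 82.1 yaw -83.28 | F along -7.4 lat -1.4 z 4.0 mom [1.63 0.14 0.11] grip 43.720216155052185 0.11126849137621267
t 14.93 lead wall past mouth 104.9 lateral off -0.7 z 82.1 yaw -83.27 | F along -8.4 lat 0.7 z 4.7 mom [1.8  0.18 0.06] grip 43.81098389625549 0.10943308547143464
```

```bash
for i in 1 2 3; do python3 -m crank '{"travel":[[-0.1,0,0],[-0.1,0,0],[-0.1,0,0]],"dr":[[0,0,0],[0,0,0],[0,0,0]]}' >/dev/null; python3 st.py; done
```

```text
t 15.30 lead wall past mouth 105.3 lateral off -0.7 z 82.1 yaw -83.26 | F along -9.8 lat -0.2 z 5.7 mom [ 1.95  0.2  -0.04] grip 43.81884455680847 0.11314905199683782
t 15.68 lead wall past mouth 105.5 lateral off -0.6 z 82.1 yaw -83.24 | F along -11.2 lat -1.0 z 6.5 mom [ 2.01  0.2  -0.07] grip 43.974475264549255 0.11204175113745941
t 16.05 lead wall past mouth 105.7 lateral off -0.6 z 82.1 yaw -83.22 | F along -12.7 lat -1.4 z 7.6 mom [ 2.23  0.29 -0.11] grip 44.0614128112793 0.11248576109570535
```

```bash
python3 -m crank '{"travel":[[-0.1,0,0],[-0.1,0,0],[-0.1,0,0]],"dr":[[0,0,0],[0,0,0],[0,0,0]]}' >/dev/null; python3 st.py;  python3 -m crank '{"travel":[[0.1,0,0],[0.2,0,0],[0.3,0,-0.03],[0.3,0,-0.03]],"dr":[[0,0,0],[0,0,0],[0,0,0],[0,0,0]]}' >/dev/null; python3 st.py
```

```text
t 16.43 lead wall past mouth 105.8 lateral off -0.6 z 82.1 yaw -83.21 | F along -14.9 lat -0.6 z 8.8 mom [ 2.46  0.3  -0.09] grip 44.191877245903015 0.11335651067987872
t 16.93 lead wall past mouth 105.5 lateral off -0.7 z 82.1 yaw -83.28 | F along -7.2 lat -0.0 z 2.6 mom [ 1.94  0.07 -0.01] grip 43.54763567447662 0.10879832120677708
```

```bash
python3 -m crank '{"travel":[[0,0,0],[0,0,0],[0,0,0],[0,0,0],[0,0,0],[0,0,0],[0,0,0]],"dr":[[0,0,0],[0,0,0],[0,0,0],[0,0,0],[0,0,0],[0,0,0],[0,0,0]]}' 0; python3 st.py; python3 - <<'E'
from h import *
p,d,c=snap('wrist','w6')
P=cloud(c,d); z=P[...,2]
f=(z>38)&(z<50)&(np.hypot(P[...,0]-537,P[...,1]+304)<40)
v,u=np.nonzero(f); r=cv2.minAreaRect(plane(c,np.c_[u,v],46)[:,:2].astype(np.float32)); print('fin',r)
E
```

```text
time: 17.8
tool_pos: [536.5, -306.8, 82.7]
tcp_rot: [2.088, 2.347, -0.0]
contact_force: [-1.1, 0.2, 0.6]
finger_gap: 1.002
finger_force: 0.0
t 17.80 lead wall past mouth 108.7 lateral off -0.5 z 82.7 yaw -83.32 | F along -0.3 lat -1.1 z 0.6 mom [-0.04  0.   -0.02] grip 0.0 1.0019872683440072
fin ((552.6195068359375, -298.65533447265625), (47.127777099609375, 37.08278274536133), 6.597889423370361)
```

Released, with no force on the tool. I'll raise straight up, then check that the tray is still against the stop.

```bash
python3 -m crank '{"travel":[[0,0,-1.5],[0,0,-4],[0,0,-7],[0,0,-11],[3,0,-14],[5,0,-17],[6,0,-18],[6,0,-18]],"dr":[[0,0,0],[0,0,0],[0,0,0],[0,0,0],[0,0,0],[0,0,0],[0,0,0],[0,0,0]]}' 0; python3 - <<'E'
from h import *
p,d,c=snap('wrist','w7')
P=cloud(c,d); z=P[...,2]
f=(z>38)&(z<50)&(np.hypot(P[...,0]-536.2,P[...,1]+303.6)<28)
v,u=np.nonzero(f); r=cv2.minAreaRect(plane(c,np.c_[u,v],46)[:,:2].astype(np.float32)); print('fin',r)
x=np.array(r[0]); a=np.array([.1158,-.9933]);n=np.array([.9933,.1158]); print('wall past mouth',a@x+155-413.2,n@x-497.9)
snap('scene','s7')
E
python3 -c "
import cv2,numpy as np
a=cv2.imread('pics/w7.png');b=cv2.resize(cv2.imread('pics/s7.png')[150:310,200:400],(480,384),interpolation=2)
cv2.imwrite('pics/c7.png',cv2.resize(np.hstack([a,b]),(800,310)))"
```

```text
time: 18.85
tool_pos: [529.7, -246.9, 263.5]
tcp_rot: [2.086, 2.347, 0.001]
contact_force: [0.5, -0.1, -0.0]
finger_gap: 0.999
finger_force: 0.0
fin ((534.4559326171875, -301.3638916015625), (9.302916526794434, 35.42906951904297), 6.373696804046631)
wall past mouth 103.03475052490234 -1.9228607788086265
```

View pics/c7.png

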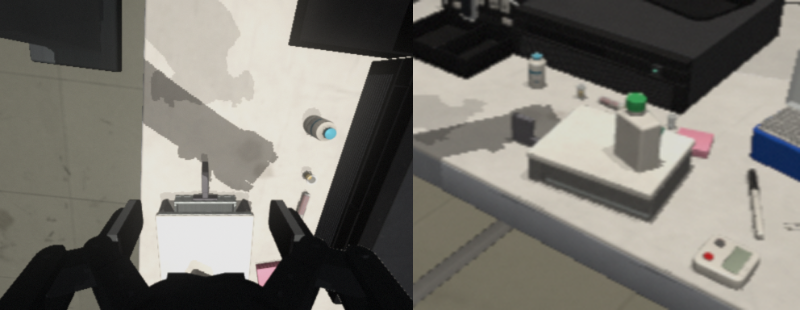

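The wrist half shows the fin outside the mouth at (205,175), with the pan under the board. The scene half shows the bottle, the drop bottle and the timer unmoved. I'll take one measurement at rest to confirm the depth, then check the bystanders.

```bash
python3 -m crank '{"travel":[[0,0,0],[0,0,0],[0,0,0]],"dr":[[0,0,0],[0,0,0],[0,0,0]]}' >/dev/null; python3 - <<'E'
from h import *
a=np.array([.1158,-.9933]);n=np.array([.9933,.1158])
p,d,c=snap('wrist','w8')
P=cloud(c,d); z=P[...,2]
f=(z>38)&(z<50)&(np.hypot(P[...,0]-534.5,P[...,1]+301.4)<28)
v,u=np.nonzero(f); r=cv2.minAreaRect(plane(c,np.c_[u,v],46)[:,:2].astype(np.float32)); x=np.array(r[0]); print('fin',r)
L=[]
for uu in range(205,310):
    q=np.nonzero((z[200:330,uu]>43)&(z[200:330,uu]<53))[0]
    if len(q): L.append((uu,q.min()+199.5))
m=np.median(plane(c,L,48)[:,:2]@a); print('mouth along',m,'wall past mouth',a@x+155-m,'lat',n@x-497.9)
p0,d0,c0=load('scene0'); p1,d1,c1=snap('scene','s8')
D=np.abs(p0.astype(int)-p1).max(2)>60
for nm,b in dict(reagent=(300,195,335,240),drop=(255,175,272,197),timer=(340,270,382,300)).items(): print(nm,D[b[1]:b[3],b[0]:b[2]].sum())
print(bot.read_state()['contact_force'])
E
```

```text
fin ((533.97900390625, -301.19305419921875), (8.144712448120117, 35.2158088684082), 6.606175422668457)
mouth along 411.7701148389541 wall past mouth 104.23971454947366 lat -2.3768110961914317
reagent 0
drop 0
timer 0
[-1.38490941 -0.52292882 -0.9266544 ]
```

```bash
python3 -c "from rig import order; print(order.hand_in())"
```

```text
the job is handed in; nothing more can be done
None
```

I slid the tray into the bay, past the catch (felt as a drop from about 15 N to 2 N) and up against the rubber stop with at most about 15 N, then let go and handed it in; the bottles and timer did not move, but I couldn't see the dish under the riser to check it at the end.

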